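# Shut the terminal box and present it at the front of the parts turntable

## Robot

A 7-joint arm with a two-finger parallel gripper is mounted at the origin on the work surface. World frame = base frame: x ahead of the robot, y to its left, z up, the work surface at z = 0. Lengths are in m, angles in rad, forces in N, time in s.
With the tool pointing down it reaches from about 0.35 to 0.9 m from the base axis. Payload 8.1 kg.
Tool frame: the origin (TCP) lies at the very end of the fingers, on their centre line; the grasp point (between the pads) lies 19 mm behind it; z points along the fingers, y is the line along which they close (so a half turn about z gives the same grasp; the last joint's range is limited). The gripper opens to 92 mm and grips with 3 to 60 N. Pads are 19 mm wide; open, the fingers measure 130 mm over their backs; the gripper's body (75 mm by 190 mm) begins 47 mm behind the grasp point.
Start: joints at [1.168, 0.434, 0.025, 1.573, -0.012, 1.134, -0.075], TCP at [0.185, -0.597, 0.227] pointing down, gripper open.
Joint ranges: [-2.62, 2.62], [-0.44, 2.09], [-1.27, 1.32], [0.08, 2.57], [-1.32, 4.46], [0.12, 2], [-2.74, 2.74]. Speed limits (rad/s): [2.22, 2.22, 3.01, 3.01, 3.14, 3.14, 3.14].

## Interface

Orientations are given as a 3x3 rotation matrix whose columns are the frame's x, y, z axes.
In Python, from workcell import r gives the robot as it stands.
- The arm moves only by the tool servo_tool, never from a script. Its argument "increments" is a list that holds one entry, the list of rows, each a list of 5 numbers: the closure, from 0 (fully open) to 1 (shut), then the shift along the tool's x, y, z in cm, then the turn about the tool's z in degrees. In form: [[[jaw, tx, ty, tz, roll], ...]]. A call has 1 to 5 rows; each row shifts and turns the commanded pose from where the row before left it, along the tool's axes as they then stand; what a row does not reach is not made up. A row lasts 1/10 s, in which the tool goes at most 50 mm and 8.59 degrees, less where a joint would pass 70% of its speed; a pose out of reach is approached as far as the arm can. A call with a gripper value outside its range is refused whole. The fingers move at their own pace and stop on an object; the grip force is fixed at half the most. Time passes only in rows, so rows that do not move let the fingers close. It gives the time, the measured TCP pose, the force, the opening and the grip force at its end, in the units of the state.
- r.state(): the state, without advancing time (a new reading comes with each control period).
- r.grab_frame(name): name is "scene" or "side" or "wrist"; returns (picture, depth): 400x640x3 uint8, red, green, blue; 400x640 float32, m along the optical axis (not along the pixel's ray), 0 where there is no reading.
- r.calibration(name): a dict with "mtx" (3x3 intrinsics, pixels), "R" (3x3) and "t" (3): a world point X has camera coordinates R X + t. Camera axes: x right, y down, z forward; pixel columns grow to the right and rows downward; lengths in m; the calibration is good to about 2 mm. A picture is of the moment at which its call begins: read the wrist's pose just before it. calibration takes no time and is no camera call; for the wrist camera it gives the pose at the moment of the call.
- r.hand_in(): hands the job in; it is judged then, once.
Trained networks look in the newest picture that a camera, given by its name, has taken for a name from the list of things; names that differ only in an ending like _2 or _b are one class to them, and where a whole thing is asked for, a point or a joint stands for the part that bears it (a point fixed in the world has none). Each returns a list of dicts, best first, with "p" (0 to 1); they miss things now and then, are a little off and sometimes report something else, mostly with a low value. They report only what shows in the picture. A call takes as long as a camera call.
- r.silhouettes(camera, name): "mask" (400x640 bool, what is visible of it) and "position" ([column, row] in pixels, amid what is visible of it).
- r.place_of(camera, name): "position" ([column, row] in pixels: a listed point, or the origin of a listed thing).
The state is a dict: "time_s": time; "q": joint angles; "qd": joint speeds; "joint_efforts": joint torques, N m; "eef_pos": TCP position; "orientation": TCP orientation; "wrist_force": force on the tool from outside, world axes, zero at the start; "wrist_torque": the same for the moment, N m; "grip_width": opening from 0.0 (shut) to 1.0 (fully open); "grip_force": force on a finger pad.
Only numpy, scipy, OpenCV 4.12 (cv2) and the standard library are available. Lean on these libraries where they do the work, as an engineer would, in place of code of your own. Each camera call takes 0.05 s, during which the arm holds its last target. There are 200 camera calls.

## Task

On the parts turntable, press down the open cover of the terminal box until it snaps shut and stays shut by itself. Then take the upright grip post and turn the turntable until the terminal box faces the pointer on the foot, and finish while still gripping the post, holding the turntable still there. Leave the loose things around it where they are.

Things in the scene. Friction and masses are not known exactly. Their poses are not given: they have to be found in the camera images.
- foot: Fixed dark steel foot of a parts turntable, a disc 220 mm across on the bench; its origin is the centre of its underside, on the turntable's axis, z up. Its -x axis points along the flat arm that ends in the pointer, i.e. to the turntable's front. The place and the direction of the front differ each time; the front is always roughly on the robot's side.
- pointer (a point): Inner tip of the pointer, a steel fin 40 mm wide and 60 mm high standing on the bench just outside the turntable's rim, with a small bar on it that points inwards; the point is 160 mm from the axis, 57 mm above the bench. It does not turn.
- turntable (a joint): Angle of the turntable about its vertical axis, rad, counter-clockwise seen from above; 0 (or any whole number of turns) = the terminal box faces the pointer. It turns freely without end, either way, with slight friction (about 0.07 N m), and stays where it is left.
- deck (a point): Centre of the upper face of the turntable's grey disc, 300 mm across, 34 mm above the bench. Counter-clockwise seen from above, from the terminal box, it carries, fixed, 100 mm from the axis: at 90 deg a beige relay (45 x 36 mm, 46 mm high), 180 deg a finned heat sink (50 x 50, 38 high), 225 deg the grip post, 270 deg a black coil former (48 across, 44 high).
- box_front (a point): Middle of the outer face of the terminal box, 135 mm from the axis, 72 mm above the bench. The box is beige, open at the top, 70 mm along the radius, 80 mm wide, 42 mm high, walls 3 mm, fixed on the disc with its middle 100 mm from the axis; its outer face has four small black slots. It is the only thing on the turntable with a hinged cover.
- cover (a joint): Opening angle of the terminal box's hinged cover, rad: 0 shut (lying flat on the box), 1.0 its open stop. A snap spring pushes it open above 0.3 rad (at most 0.18 N m, about 2.5 N at the free edge) and below 0.3 rad pulls it shut and holds it there. It starts open.
- cover_hinge (a point): Middle of the cover's hinge, on the box's top edge nearest the axis, 64 mm from the axis, 76 mm above the bench; the hinge line is level and square to the radius. The cover is a beige plate 74 mm long from hinge to free edge (away from the axis; with a tab 30 mm wide and 7 mm longer in its middle), 82 mm wide, 4 mm thick, its upper face 80 mm above the bench when shut.
- cover_edge (a point): Middle of the cover's free edge, on its upper face, 74 mm from the hinge line; it swings outwards and down as the cover shuts.
- grip_post: Plain round upright aluminium post on the disc, 18 mm in diameter, 105 mm tall, 105 mm from the turntable's axis, the tallest thing on it; the handle for turning and holding the turntable. The post spins freely on its own axis, like a crank handle. Origin at its foot, z up.
- post_top (a point): Centre of the post's top face, 139 mm above the bench.
- spool: Grey plastic wire spool, 52 mm across, 40 mm high, loose on the bench beside the turntable; leave it alone. Origin on its underside.
- module: Beige relay module, 75 x 45 x 60 mm high, loose on the bench beside the turntable; leave it alone. Origin on its underside.
- screwdriver: Screwdriver lying flat, loose on the bench beside the turntable; leave it alone. Origin on its underside.
- tape: Roll of black tape lying flat, 90 mm across, 19 mm high, loose on the bench beside the turntable; leave it alone. Origin on its underside.
- screw_jar: Clear jar with a steel cap, 60 mm across, 75 mm high, loose on the bench beside the turntable; leave it alone. Origin on its underside.
- terminal: Grey terminal block, 50 x 30 x 30 mm, loose on the bench beside the turntable; leave it alone. Origin on its underside.

How it is judged:
By the outcome, as a careful person would: the job done as asked, in the order asked, and still so for the second after the job is handed in, while the arm keeps its last pose, push and grip.
It also fails if it takes over 51 s, if anything falls off the work surface, if the arm or the gripper's body presses on something with over 40 N, if the wrist force passes 120 N, or if a joint passes its speed limit or range.

## Working session

There is one attempt and no reset: what is moved stays moved. The work goes in short steps, Python scripts to look and compute and a tool call to move; the robot and the scene stay as the last step left them, time stands still between calls to the robot, and variables do not carry over. Pictures are saved under pics/ and viewed, at most 10 in all, crops included, and the job is handed in when it is done.

Besides the shell and the picture viewer there is one more tool, called by a JSON object that holds its "name" and its "arguments". servo_tool: Moves the arm, as the interface text tells. Its arguments: {"type":"object","properties":{"increments":{"type":"array"}},"required":["increments"]}

```bash
mkdir -p pics; cat > h.py <<'E'
import numpy as np, cv2
from workcell import r
def ray(cam,px,z=None,depth=None):
    c=r.calibration(cam);M=np.array(c["mtx"]);R=np.array(c["R"]);t=np.array(c["t"])
    d=R.T@np.linalg.solve(M,[px[0],px[1],1.]);o=-R.T@t
    return o+d*(depth if z is None else (z-o[2])/d[2])
def proj(cam,X):
    c=r.calibration(cam);p=np.array(c["mtx"])@(np.array(c["R"])@np.array(X)+np.array(c["t"]));return p[:2]/p[2]
E
python3 - <<'E'
from h import *
np.set_printoptions(precision=3,suppress=True)
Z=dict(pointer=.057,deck=.034,box_front=.072,cover_hinge=.076,post_top=.139,foot=0,grip_post=.034,spool=0,module=0,screwdriver=0,tape=0,screw_jar=0,terminal=0)
for cam in ("scene","side"):
    im,d=r.grab_frame(cam); cv2.imwrite(f"pics/{cam}0.png",im[:,:,::-1])
    print(cam, ray(cam,(320,200),depth=0))
    for n,z in Z.items():
        for o in r.place_of(cam,n)[:2]:
            print(n,round(o["p"],2),np.array(o["position"]),ray(cam,o["position"],z))
s=r.state();print(s["time_s"],s["eef_pos"],s["orientation"])
E
```

```text
scene [1.214 0.504 1.009]
pointer 0.65 [324.3 151.4] [ 0.407 -0.114  0.057]
deck 0.56 [293.2 197.4] [ 0.573 -0.089  0.034]
deck 0.41 [300.  203.5] [ 0.579 -0.062  0.034]
box_front 0.93 [248.8 205.8] [ 0.685 -0.136  0.072]
cover_hinge 0.84 [271.9 194.6] [ 0.625 -0.112  0.076]
cover_hinge 0.53 [310.1 138.2] [ 0.404 -0.165  0.076]
post_top 0.76 [310.7 140.3] [ 0.464 -0.113  0.139]
post_top 0.72 [283.9 267.6] [0.804 0.082 0.139]
foot 0.62 [299.1 203. ] [ 0.557 -0.084  0.   ]
grip_post 0.75 [311.5 165.1] [ 0.452 -0.124  0.034]
spool 0.84 [371.4 215.7] [0.479 0.093 0.   ]
module 0.9 [354.8 262.8] [0.625 0.142 0.   ]
module 0.2 [298.5 202.3] [ 0.556 -0.087  0.   ]
screwdriver 0.62 [283.4 266.7] [0.737 0.012 0.   ]
tape 0.74 [223.9 245.3] [ 0.777 -0.147  0.   ]
tape 0.74 [217.9 199.4] [ 0.677 -0.267  0.   ]
screw_jar 0.91 [215.2 200.9] [ 0.685 -0.269  0.   ]
terminal 0.68 [239.6 178. ] [ 0.584 -0.275  0.   ]
side [0.486 0.512 0.643]
pointer 0.81 [414.2 171.7] [ 0.406 -0.124  0.057]
deck 0.91 [341.4 177.8] [ 0.569 -0.09   0.034]
box_front 0.92 [297.4 142.9] [ 0.69  -0.146  0.072]
cover_hinge 0.72 [388.8 178.1] [ 0.461 -0.071  0.076]
cover_hinge 0.68 [320.5 156.1] [ 0.624 -0.108  0.076]
post_top 0.83 [393.7 145.6] [ 0.464 -0.106  0.139]
foot 0.95 [342.3 191.4] [ 0.563 -0.079  0.   ]
grip_post 0.65 [388.6 177.6] [ 0.46  -0.116  0.034]
spool 0.56 [375.9 258.8] [0.461 0.092 0.   ]
module 0.6 [293.3 264. ] [0.624 0.142 0.   ]
screwdriver 0.77 [258.6 209.6] [0.741 0.021 0.   ]
tape 0.58 [268.  158.1] [ 0.775 -0.152  0.   ]
screw_jar 0.5 [311.  137.6] [ 0.685 -0.259  0.   ]
terminal 0.53 [296.3 143.9] [ 0.717 -0.224  0.   ]
1.4 [ 0.185 -0.597  0.227] [[ 0.955  0.295 -0.   ]
 [ 0.295 -0.955  0.   ]
 [ 0.    -0.    -1.   ]]
```

```bash
python3 - <<'E'
import cv2,numpy as np
a=cv2.imread("pics/scene0.png")[90:320,170:430];b=cv2.imread("pics/side0.png")[90:320,220:480]
cv2.imwrite("pics/both.png",np.vstack([cv2.resize(x,None,fx=1.5*0.86,fy=1.5*.86,interpolation=2) if 0 else cv2.resize(x,(339,300),interpolation=2) for x in(a,b)]) if 0 else np.hstack([cv2.resize(x,(400,354),interpolation=2) for x in (a,b)]))
E
```

```text
(no output)
```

View pics/both.png

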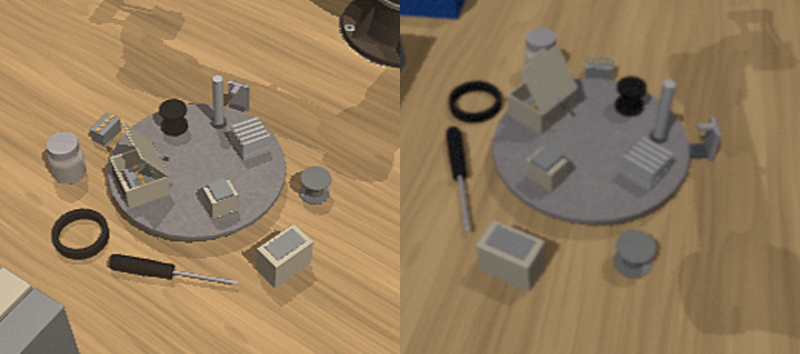

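The box (open cover) is at the far right of the deck and the post is near the pointer. The axis comes out at about (0.565, -0.085), and the distances match the given sizes. I'll go above the cover with the fingers closed.

{"name": "servo_tool", "arguments": {"increments": [[[1,4.2,-2.2,0,0],[1,4.2,-2.2,0,0],[1,4.2,-2.2,0,0],[1,4.2,-2.2,0,0],[1,4.2,-2.2,0,0]]]}}

```text
time_s: 1.9
eef_pos: [0.3538, -0.4286, 0.227]
orientation: [[0.955, 0.295, 0.0], [0.295, -0.955, -0.0], [0.0, 0.001, -1.0]]
wrist_force: [1.2, 0.1, 0.3]
grip_width: 0.617
grip_force: 0.0
```

{"name": "servo_tool", "arguments": {"increments": [[[1,4.2,-2.2,0,0],[1,4.2,-2.2,0,0],[1,4.2,-2.2,0,0],[1,4.2,-2.2,0,0],[1,4.2,-2.2,0,0]]]}}

```text
time_s: 2.4
eef_pos: [0.522, -0.2615, 0.2269]
orientation: [[0.955, 0.295, 0.0], [0.295, -0.955, -0.0], [0.0, 0.0, -1.0]]
wrist_force: [0.6, -0.7, 0.8]
grip_width: 0.175
grip_force: 0.0
```

{"name": "servo_tool", "arguments": {"increments": [[[1,4.2,-2.2,0,0],[1,4.2,-2.2,0,0],[1,0,0,0,0],[1,0,0,0,0]]]}}

```text
time_s: 2.8
eef_pos: [0.5888, -0.1947, 0.2264]
orientation: [[0.955, 0.298, -0.0], [0.298, -0.955, 0.0], [-0.0, -0.0, -1.0]]
wrist_force: [-1.0, -0.4, 0.2]
grip_width: 0.005
grip_force: 0.0
```

```bash
python3 - <<'E'
from h import *
np.set_printoptions(precision=3,suppress=True)
Z=dict(deck=.034,box_front=.072,cover_hinge=.076,post_top=.139,cover_edge=.138)
im,d=r.grab_frame("wrist"); cv2.imwrite("pics/w1.png",im[:,:,::-1])
for n,z in Z.items():
    for o in r.place_of("wrist",n)[:2]:
        p=o["position"];print(n,round(o["p"],2),np.array(p),ray("wrist",p,z),ray("wrist",p,depth=d[int(p[1]),int(p[0])]))
E
```

```text
deck 0.92 [219.5 169.7] [ 0.558 -0.085  0.034] [ 0.559 -0.085  0.035]
box_front 0.86 [294.   77.1] [ 0.683 -0.147  0.072] [ 0.684 -0.146  0.062]
cover_hinge 0.94 [250.6 133.5] [ 0.618 -0.119  0.076] [ 0.62  -0.121  0.09 ]
cover_edge 0.59 [259.3 104.3] [ 0.652 -0.131  0.138] [ 0.652 -0.132  0.142]
cover_edge 0.28 [248.5 133.3] [ 0.627 -0.128  0.138] [ 0.619 -0.118  0.086]
```

View pics/w1.png

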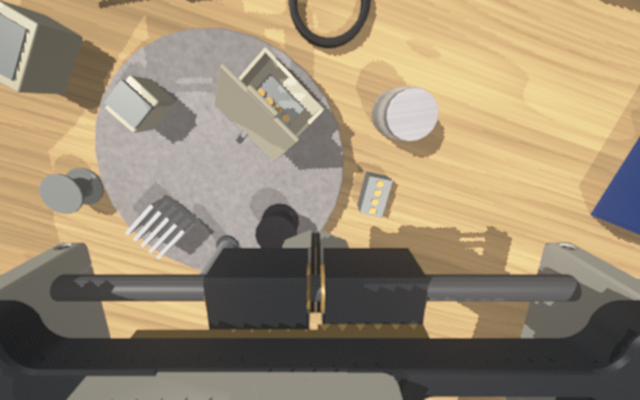

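The wrist view shows the open cover with its hinge near (250,133) and its edge near (259,104). The measurements agree within 5 mm. Next I'll move over the cover and come down.

{"name": "servo_tool", "arguments": {"increments": [[[1,3.9,-2.2,0,0],[1,3.9,-2.2,2,0],[1,0,0,3,0],[1,0,0,2,0],[1,0,0,0,0]]]}}

```text
time_s: 3.6
eef_pos: [0.6475, -0.1314, 0.1536]
orientation: [[0.956, 0.295, -0.006], [0.295, -0.956, 0.0], [-0.005, -0.002, -1.0]]
wrist_force: [-0.5, -0.2, -0.5]
grip_width: 0.007
grip_force: 0.0
```

{"name": "servo_tool", "arguments": {"increments": [[[1,0,0,1,0],[1,0.2,0.2,1,0],[1,0.3,0.3,1,0],[1,0.3,0.3,1,0],[1,0.3,0.3,1,0]]]}}

```text
time_s: 4.1
eef_pos: [0.664, -0.1389, 0.1072]
orientation: [[0.956, 0.295, 0.002], [0.295, -0.956, -0.0], [0.001, 0.001, -1.0]]
wrist_force: [0.7, 0.1, 0.1]
grip_width: 0.007
grip_force: 0.2
```

{"name": "servo_tool", "arguments": {"increments": [[[1,0.2,0.2,1,0],[1,0,0,1,0],[1,0,0,0.4,0],[1,0,0,0.2,0],[1,0,0,0,0]]]}}

```text
time_s: 4.6
eef_pos: [0.6657, -0.1392, 0.0807]
orientation: [[0.955, 0.296, -0.001], [0.296, -0.955, 0.0], [-0.0, -0.0, -1.0]]
wrist_force: [-0.4, 0.5, 0.1]
grip_width: 0.003
grip_force: 0.0
```

```bash
python3 - <<'E'
from h import *
for cam in("scene","side"):
    im,d=r.grab_frame(cam); cv2.imwrite(f"pics/{cam}1.png",im[:,:,::-1])
a=cv2.imread("pics/scene1.png")[90:320,170:430];b=cv2.imread("pics/side1.png")[90:320,220:480]
cv2.imwrite("pics/both1.png",np.hstack([cv2.resize(x,(400,354),interpolation=2) for x in (a,b)]))
E
```

```text
(no output)
```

View pics/both1.png

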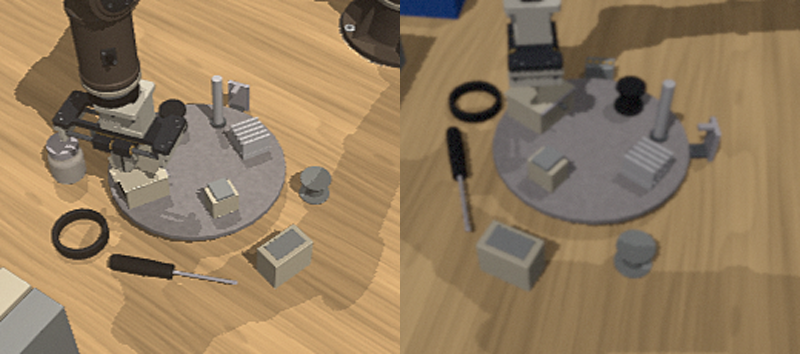

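The cover looks nearly shut, at scene crop (140,175). I'll press until I feel contact, then lift.

{"name": "servo_tool", "arguments": {"increments": [[[1,0,0,0.2,0],[1,0,0,0.2,0],[1,0,0,0,0]]]}}

```text
time_s: 5.0
eef_pos: [0.667, -0.1386, 0.0797]
orientation: [[0.955, 0.296, 0.003], [0.296, -0.955, 0.001], [0.003, 0.0, -1.0]]
wrist_force: [-6.5, 3.4, 20.4]
grip_width: 0.006
grip_force: 10.3
```

{"name": "servo_tool", "arguments": {"increments": [[[1,0,0,-4,0],[1,0,0,-5,0],[0.5,-4.2,-1.5,-2,0],[0,-4.2,-1.5,-2,0],[0,-4.2,-1.5,0,0]]]}}

```text
time_s: 5.5
eef_pos: [0.5325, -0.1339, 0.2096]
orientation: [[0.955, 0.295, 0.005], [0.295, -0.955, -0.001], [0.005, 0.003, -1.0]]
wrist_force: [0.8, 0.3, 1.0]
grip_width: 0.216
grip_force: 0.0
```

{"name": "servo_tool", "arguments": {"increments": [[[0,-4.2,-1.5,0,0],[0,-4.2,-1.5,0,0],[0,-4.2,-1.5,0,0],[0,0,0,0,0],[0,0,0,0,0]]]}}

```text
time_s: 6.0
eef_pos: [0.3983, -0.1283, 0.2074]
orientation: [[0.956, 0.295, 0.002], [0.295, -0.956, -0.001], [0.001, 0.001, -1.0]]
wrist_force: [0.6, -0.5, 0.8]
grip_width: 0.652
grip_force: 0.0
```

```bash
cat > look.py <<'E'
from h import *
import sys
np.set_printoptions(precision=3,suppress=True)
Z=dict(pointer=.057,deck=.034,box_front=.072,cover_hinge=.076,post_top=.139,cover_edge=.080)
tag=sys.argv[1]
for cam in sys.argv[2:]:
  im,d=r.grab_frame(cam); cv2.imwrite(f"pics/{cam}{tag}.png",im[:,:,::-1])
  for n,z in Z.items():
    for o in r.place_of(cam,n)[:2]:
        p=o["position"];print(cam,n,round(o["p"],2),np.array(p),ray(cam,p,z),ray(cam,p,depth=d[int(p[1]),int(p[0])]))
s=r.state();print(s["time_s"],s["eef_pos"],s["wrist_force"],s["q"])
E
python3 look.py 2 wrist scene side
```

```text
wrist pointer 0.98 [311.3 172.2] [ 0.41  -0.121  0.057] [ 0.41  -0.121  0.057]
wrist deck 0.87 [319.8   9.5] [ 0.565 -0.082  0.034] [ 0.564 -0.082  0.035]
wrist box_front 0.66 [142.9  50.8] [0.476 0.059 0.072] [0.476 0.076 0.041]
wrist post_top 0.87 [325.4 125.9] [ 0.465 -0.116  0.139] [ 0.465 -0.116  0.138]
scene pointer 0.61 [321.5 150. ] [ 0.407 -0.123  0.057] [ 0.409 -0.121  0.06 ]
scene deck 0.71 [296.8 198. ] [ 0.569 -0.08   0.034] [ 0.569 -0.08   0.033]
scene box_front 0.75 [249.1 207.8] [ 0.689 -0.131  0.072] [ 0.694 -0.124  0.081]
scene box_front 0.25 [373.3 215.4] [0.528 0.126 0.072] [0.489 0.104 0.018]
scene cover_hinge 0.92 [271.3 193.1] [ 0.623 -0.116  0.076] [ 0.624 -0.115  0.078]
scene cover_hinge 0.42 [237.  177.9] [ 0.635 -0.222  0.076] [ 0.606 -0.259  0.028]
scene post_top 0.51 [308.8 139.9] [ 0.466 -0.118  0.139] [ 0.464 -0.119  0.137]
scene cover_edge 0.78 [245.1 204.5] [ 0.692 -0.14   0.08 ] [ 0.693 -0.139  0.082]
scene cover_edge 0.2 [295.4 198.1] [ 0.602 -0.055  0.08 ] [ 0.571 -0.083  0.033]
side pointer 0.92 [411.6 173.8] [ 0.411 -0.116  0.057] [ 0.404 -0.176  0.001]
side deck 0.67 [342.2 182.5] [ 0.564 -0.075  0.034] [ 0.564 -0.074  0.035]
side box_front 0.68 [299.5 145.4] [ 0.682 -0.138  0.072] [ 0.68  -0.13   0.079]
side cover_hinge 0.98 [321.8 155.2] [ 0.621 -0.111  0.076] [ 0.62  -0.107  0.08 ]
side post_top 0.81 [392.5 142. ] [ 0.467 -0.117  0.139] [ 0.467 -0.118  0.138]
side cover_edge 0.65 [299. 140.] [ 0.686 -0.148  0.08 ] [ 0.685 -0.146  0.081]
7.05 [ 0.399 -0.128  0.207] [ 0.187  0.428 -0.212] [ 0.363  0.133 -0.199  2.057  0.032  0.954 -1.124]
```

View pics/wrist2.png

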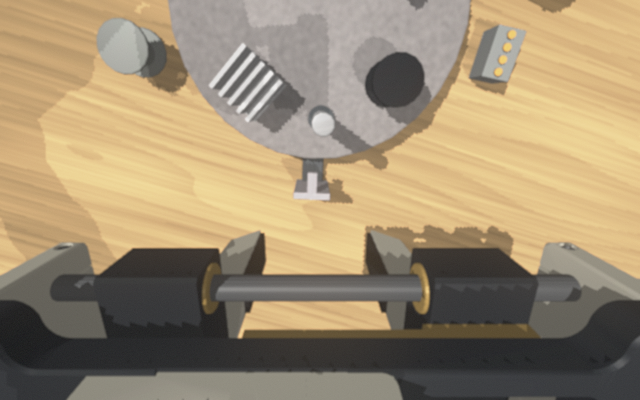

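The cover reads z≈0.081 at its edge, so it's shut. The post top is at pixel (325,126), which is (0.466,-0.117). Next I'll go over the post, come down and grip it.

{"name": "servo_tool", "arguments": {"increments": [[[0,3.4,0.5,0,0],[0,3.3,0.4,0,0],[0,0,0,4,0],[0,0,0,4,0],[0,0,0,2.6,0]]]}}

```text
time_s: 7.55
eef_pos: [0.4644, -0.1166, 0.0985]
orientation: [[0.955, 0.295, -0.002], [0.295, -0.955, 0.0], [-0.002, -0.001, -1.0]]
wrist_force: [0.4, -0.4, -0.5]
grip_width: 1.001
grip_force: 0.0
```

{"name": "servo_tool", "arguments": {"increments": [[[0.5,0,0,0,0],[0.8,0,0,0,0],[1,0,0,0,0],[1,0,0,0,0],[1,0,0,0,0]]]}}

```text
time_s: 8.05
eef_pos: [0.466, -0.117, 0.1019]
orientation: [[0.955, 0.295, 0.002], [0.295, -0.955, -0.001], [0.002, 0.001, -1.0]]
wrist_force: [0.9, -0.1, -0.2]
grip_width: 0.615
grip_force: 0.0
```

{"name": "servo_tool", "arguments": {"increments": [[[1,0,0,0,0],[1,0,0,0,0],[1,0,0,0,0],[1,0,0,0,0],[1,0,0,0,0]]]}}

```text
time_s: 8.55
eef_pos: [0.4652, -0.1168, 0.1007]
orientation: [[0.955, 0.295, -0.0], [0.295, -0.955, 0.0], [-0.0, -0.0, -1.0]]
wrist_force: [-0.7, -0.5, -1.3]
grip_width: 0.188
grip_force: 30.0
```

Gripped at 0.19, which is about 17 mm. Now I'll work out the arc rows.

```bash
cat > arc.py <<'E'
import numpy as np,sys
cx,cy,R,a0,da,n=map(float,sys.argv[1:])
X=np.array([.955,.296]);Y=np.array([.296,-.955])
a=np.radians(a0+da*np.arange(n+1));P=np.c_[cx+R*np.cos(a),cy+R*np.sin(a)]
for d,p in zip(np.diff(P,axis=0)*100,P[1:]): print([1,round(d@X,2),round(d@Y,2),0,0],p.round(3))
E
python3 arc.py .566 -.080 .106 200 -10 14
```

```text
[1, np.float64(0.07), np.float64(-1.85), 0, 0] [ 0.462 -0.098]
[1, np.float64(0.39), np.float64(-1.81), 0, 0] [ 0.46 -0.08]
[1, np.float64(0.7), np.float64(-1.71), 0, 0] [ 0.462 -0.062]
[1, np.float64(0.98), np.float64(-1.56), 0, 0] [ 0.466 -0.044]
[1, np.float64(1.24), np.float64(-1.37), 0, 0] [ 0.474 -0.027]
[1, np.float64(1.46), np.float64(-1.13), 0, 0] [ 0.485 -0.012]
[1, np.float64(1.63), np.float64(-0.86), 0, 0] [0.498 0.001]
[1, np.float64(1.76), np.float64(-0.56), 0, 0] [0.513 0.012]
[1, np.float64(1.83), np.float64(-0.25), 0, 0] [0.53 0.02]
[1, np.float64(1.85), np.float64(0.07), 0, 0] [0.548 0.024]
[1, np.float64(1.81), np.float64(0.39), 0, 0] [0.566 0.026]
[1, np.float64(1.71), np.float64(0.7), 0, 0] [0.584 0.024]
[1, np.float64(1.56), np.float64(0.98), 0, 0] [0.602 0.02 ]
[1, np.float64(1.37), np.float64(1.24), 0, 0] [0.619 0.012]
```

{"name": "servo_tool", "arguments": {"increments": [[[1,0.1,-1.8,0,0],[1,0.4,-1.8,0,0],[1,0.7,-1.7,0,0]]]}}

```text
time_s: 8.85
eef_pos: [0.4606, -0.0626, 0.1007]
orientation: [[0.956, 0.294, -0.0], [0.294, -0.956, -0.0], [-0.001, 0.0, -1.0]]
wrist_force: [3.3, -2.1, -3.8]
grip_width: 0.188
grip_force: 30.0
```

{"name": "servo_tool", "arguments": {"increments": [[[1,1,-1.6,0,0],[1,1.2,-1.4,0,0],[1,1.5,-1.1,0,0],[1,0,0,0,0]]]}}

```text
time_s: 9.25
eef_pos: [0.4866, -0.0103, 0.1007]
orientation: [[0.955, 0.298, 0.003], [0.298, -0.955, 0.001], [0.003, -0.0, -1.0]]
wrist_force: [0.8, -0.7, 1.6]
grip_width: 0.191
grip_force: 30.0
```

Forces are low, so I'll continue to about 20° short of the target.

{"name": "servo_tool", "arguments": {"increments": [[[1,1.6,-0.9,0,0],[1,1.8,-0.6,0,0],[1,1.8,-0.2,0,0],[1,1.8,0.1,0,0],[1,1.8,0.4,0,0]]]}}

```text
time_s: 9.75
eef_pos: [0.5653, 0.0239, 0.1007]
orientation: [[0.956, 0.295, -0.001], [0.295, -0.956, -0.002], [-0.001, 0.001, -1.0]]
wrist_force: [-1.5, -6.4, 4.2]
grip_width: 0.188
grip_force: 30.0
```

{"name": "servo_tool", "arguments": {"increments": [[[1,1.7,0.7,0,0],[1,1.2,0.7,0,0],[1,0,0,0,0],[1,0,0,0,0]]]}}

```text
time_s: 10.15
eef_pos: [0.5969, 0.0185, 0.1007]
orientation: [[0.956, 0.294, -0.0], [0.294, -0.956, -0.002], [-0.001, 0.001, -1.0]]
wrist_force: [-1.5, -5.1, 4.3]
grip_width: 0.185
grip_force: 30.0
```

```bash
python3 look.py 3 wrist scene side
```

```text
wrist pointer 0.22 [401.1 256. ] [ 0.587 -0.053  0.057] [0.639 0.004 0.178]
wrist post_top 0.96 [318.  289.1] [0.594 0.017 0.139] [0.624 0.027 0.184]
scene deck 0.76 [297.4 197. ] [ 0.566 -0.081  0.034] [ 0.566 -0.08   0.035]
scene box_front 0.59 [309.4 151.7] [ 0.445 -0.135  0.072] [0.642 0.028 0.312]
scene cover_hinge 0.44 [301.  165.8] [ 0.503 -0.117  0.076] [ 0.597 -0.035  0.199]
scene post_top 0.58 [319.4 192.2] [0.593 0.014 0.139] [0.63  0.042 0.19 ]
scene post_top 0.44 [219.8 242.9] [ 0.838 -0.068  0.139] [ 0.777 -0.161 -0.002]
scene cover_edge 0.66 [305.2 148.4] [ 0.448 -0.147  0.08 ] [0.641 0.017 0.314]
side pointer 0.63 [413.  171.2] [ 0.408 -0.125  0.057] [ 0.401 -0.187  0.   ]
side deck 0.78 [343.8 182.7] [ 0.56  -0.075  0.034] [0.539 0.092 0.208]
side box_front 0.89 [400.7 157.4] [ 0.441 -0.149  0.072] [ 0.442 -0.138  0.082]
side box_front 0.49 [404.9 154.9] [ 0.432 -0.16   0.072] [ 0.425 -0.249 -0.003]
side cover_hinge 0.79 [370.8 163.9] [ 0.506 -0.107  0.076] [ 0.506 -0.118  0.066]
side cover_hinge 0.73 [370.3 258.7] [0.474 0.144 0.076] [0.473 0.12  0.039]
side cover_edge 0.62 [402.  154.4] [ 0.439 -0.151  0.08 ] [ 0.439 -0.152  0.079]
11.2 [0.596 0.019 0.101] [-0.744 -5.451  2.11 ] [ 0.019  0.529 -0.202  1.771  0.136  0.856 -1.517]
```

View pics/side3.png

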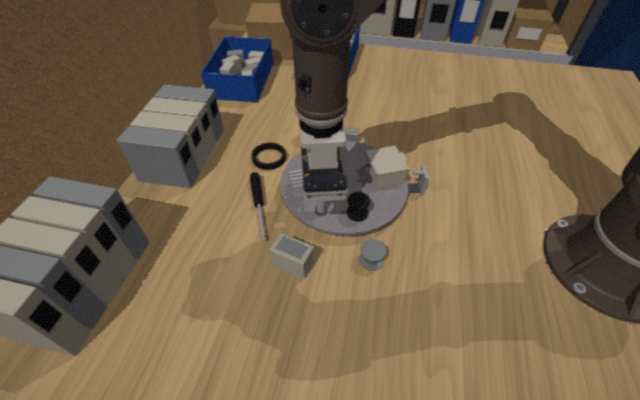

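The box front is about 13° short of the pointer, and both the post angle and the box angle say so. I'll make the final arc.

{"name": "servo_tool", "arguments": {"increments": [[[1,0.9,0.7,0,0],[1,0.9,0.8,0,0],[1,0,0,0,0],[1,0,0,0,0]]]}}

```text
time_s: 11.6
eef_pos: [0.6174, 0.0092, 0.1007]
orientation: [[0.956, 0.294, -0.002], [0.294, -0.956, -0.002], [-0.002, 0.001, -1.0]]
wrist_force: [-3.1, -6.1, 6.0]
grip_width: 0.191
grip_force: 30.0
```

```bash
python3 look.py 4 scene side; python3 - <<'E'
from h import *
out=[]
c=np.array([.564,-.0805]);X=np.array(r.state()["eef_pos"])[:2]
a=np.arctan2(*(X-c)[::-1]);print(np.degrees(a),np.linalg.norm(X-c))
for cam,x,y in(("scene",250,110),("side",330,100)):
    im=cv2.resize(cv2.imread(f"pics/{cam}4.png")[y:y+140,x:x+140],(560,560),interpolation=2)[:,:400]if 0 else cv2.resize(cv2.imread(f"pics/{cam}4.png")[y:y+110,x:x+110],(400,400),interpolation=2)
    # expected box top outline at the post-derived angle
    for b,col in((a-np.radians(225),(0,0,255)),):
        u=np.array([np.cos(b),np.sin(b)]);v=np.array([-u[1],u[0]])
        pts=[(proj(cam,[*(c+u*p+v*q),.08])-[x,y])*400/110 for p,q in((.064,-.041),(.138,-.041),(.138,.041),(.064,.041))]
        cv2.polylines(im,[np.int32(pts)],True,col,1)
    for q in([*c,.034],[.408,-.1205,.057]):
        cv2.circle(im,tuple(np.int32((proj(cam,q)-[x,y])*400/110)),4,(255,0,0),1)
    out.append(im)
cv2.imwrite("pics/chk.png",np.hstack(out))
E
```

```text
scene deck 0.9 [295.4 199.4] [ 0.575 -0.08   0.034] [ 0.575 -0.08   0.033]
scene deck 0.61 [238.1 178. ] [ 0.608 -0.252  0.034] [ 0.602 -0.26   0.024]
scene post_top 0.71 [310.5 200.1] [0.625 0.012 0.139] [0.651 0.034 0.178]
scene cover_edge 0.71 [310.4 197.9] [ 0.58  -0.026  0.08 ] [0.651 0.034 0.185]
scene cover_edge 0.16 [283.3 269.2] [0.78  0.055 0.08 ] [ 0.742  0.016 -0.002]
side pointer 0.59 [410.3 172.4] [ 0.414 -0.12   0.057] [ 0.407 -0.181  0.001]
side deck 0.76 [342.  183.5] [ 0.564 -0.072  0.034] [ 0.564 -0.073  0.032]
side deck 0.42 [310.2 205.7] [0.62  0.011 0.034] [0.618 0.018 0.043]
side box_front 0.71 [406.1 165. ] [ 0.427 -0.126  0.072] [ 0.428 -0.117  0.08 ]
side cover_hinge 0.62 [369.9 168.7] [ 0.506 -0.091  0.076] [ 0.506 -0.092  0.075]
side cover_edge 0.75 [403.9 162. ] [ 0.433 -0.126  0.08 ] [ 0.433 -0.124  0.081]
side cover_edge 0.35 [313.  208.3] [0.603 0.054 0.08 ] [0.611 0.02  0.039]
12.3 [0.617 0.009 0.101] [-3.203 -7.306  3.842] [ 0.032  0.558 -0.197  1.717  0.136  0.883 -1.495]
59.4327600252246 0.10441139955070577
```

View pics/chk.png

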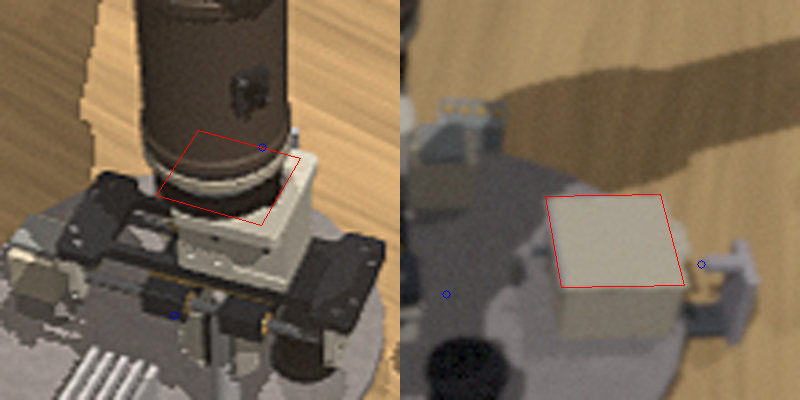

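The predicted cover outline matches the picture: the tab is at crop (686,238) and the pointer tip at (702,264). That puts the box at 14.4° and the pointer at 14.4°, with the cover flat. The post is still gripped and the forces are small, so I'm handing in.

```bash
python3 -c "
from workcell import r
print(r.hand_in())"
```

```text
the job is handed in; nothing more can be done
None
```

The cover is snapped shut, the terminal box faces the pointer to within about 1° by my measurement, and I handed in with the gripper still holding the post; the hand-in gave no verdict.

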